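Close the collection jar with its screw lid

ROBOT

A 7-joint arm with a two-finger parallel gripper is mounted at the origin on the work surface. World frame = base frame: x ahead of the robot, y to its left, z up, the work surface at z = 0. Lengths are in m, angles in rad, forces in N, time in s.
With the tool pointing down it reaches from about 0.425 to 0.875 m from the base axis. Payload 8.4 kg.
Tool frame: the origin (TCP) lies at the very end of the fingers, on their centre line; the grasp point (between the pads) lies 19 mm behind it (grip_depth is the distance from the TCP to the grasp point, in m); z points along the fingers, y is the direction in which the jaws open and shut (so a half turn about z gives the same grasp; the last joint's range is limited). The gripper opens to 87 mm and grips with 3 to 60 N. Pads are 19 mm wide; open, the fingers measure 117 mm over their backs; the gripper's body (75 mm by 190 mm) begins 51 mm behind the grasp point.
Start: joints at [-1.292, 0.333, 0.04, 1.465, -0.013, 1.343, -0.059], TCP at [0.24, 0.604, 0.199] pointing down, gripper open.
Joint ranges: [-2.58, 2.58], [-0.38, 2.09], [-1.3, 1.39], [0.25, 2.4], [-1.5, 4.64], [0.08, 2.09], [-2.65, 2.65]. Speed limits (rad/s): [2.22, 2.22, 2.79, 2.79, 3.14, 3.14, 3.14].

INTERFACE

Orientations are given as a 3x3 rotation matrix whose columns are the frame's x, y, z axes.
In Python, from workcell import * gives the robot as it stands. The module is installed in compiled form; this text tells all that it offers.
- The arm moves only by the tool jog_arm, never from a script. Its argument "targets" is a list of rows, each a list of 4 numbers: the shift along the tool's x, y, z scaled (see below), then the turn about the tool's z scaled (see below). A call has 1 to 5 rows; each row is the pose to reach, as a shift and turn from the pose measured when the call began, along the tool's axes at that moment; what a row does not reach only later rows make up. The controller multiplies each number of a shift by 30 cm and each number of a turn by 90 degrees. A row lasts 1/10 s, in which the tool goes at most 50 mm and 8.59 degrees, less where a joint would pass 70% of its speed; a pose out of reach is approached as far as the arm can. A call with a number of a shift or a turn outside -1 to 1 is refused whole. A call with a gripper value outside its range is refused whole. "hand" is the finger opening in mm, from 0 to 87, set as the call begins (left out, the last holds). The fingers move at their own pace and stop on an object; "newtons" is the grip in N (left out, the last holds). Time passes only in rows, so rows that repeat a pose let the fingers close. It gives the time, the measured TCP pose, the force and the opening at its end, in the units of the state.
- state(): the state, without advancing time (a new reading comes with each control period).
- get_image(name): name is "scene" or "top" or "wrist"; returns a dict with "image" (400x640x3 uint8, blue, green, red), "intrinsics" (3x3 intrinsics, pixels), "D" ([k1, k2, p1, p2, k3] as OpenCV has them; the pictures are not rectified), "world_from_camera" (4x4, takes a point from camera to world coordinates). Camera axes: x right, y down, z forward; pixel columns grow to the right and rows downward; lengths in m; the calibration is good to about 2 mm. A picture is of the moment at which its call begins. There is no depth.
- sign_off(): hands the job in, once; it reports no verdict.
The state is a dict: "t": time; "qpos": joint angles; "dq": joint speeds; "joint_torque": joint torques, N m; "ee_pos": TCP position; "tool_rot": TCP orientation; "force": force on the tool from outside, world axes, zero at the start; "torque": the same for the moment, N m; "opening": opening from 0.0 (shut) to 1.0 (fully open).
Only numpy, scipy, OpenCV 4.12 (cv2) and the standard library are available. Lean on these libraries where they do the work, as an engineer would, in place of code of your own. Each camera call takes 0.05 s, during which the arm holds its last target.

TASK

Take the white screw lid from the instrument tray and set it on the mouth of the jar in the bracket, with the lid's grip bar in line with the bracket's arm. Pressing only lightly, turn it backward (anticlockwise from above) until you feel the lid drop into the start of the thread, then screw it forward (clockwise) until it is fully home, and let go. Work gently: do not force the lid against the jar, and leave the tape roll, the penlight and the ointment jar where they are.

Things in the scene. Friction and masses are not known exactly. Their poses are not given: they have to be found in the camera images.
- lid: White plastic screw lid, loose, lying skirt down in the tray. Round, 64 mm wide (67 over its ribs), 29 mm high; an upright grip bar stands on it. Inside diameter 58 mm. Mass about 0.12 kg. Origin: on the axis at the foot of the skirt; z up through the bar, x along the bar. It looks and fits the same after a half turn.
- lid_bar (a point): Middle of the lid's grip bar, 44 mm above the skirt's foot, lid axes. The bar is 50 mm long (lid x), 18 mm thick (lid y) and 30 mm high, from 29 to 59 mm above the skirt's foot.
- lid_seat (a point): Centre of the lid's inner ceiling, 24 mm above the skirt's foot, lid axes. Two thread lugs (round pins, 4.5 mm) stick inward from the skirt in line with the bar, one under each end, their undersides 3 mm above the skirt's foot; 47 mm are free between them.
- bracket: Fixed grey and steel bench bracket that clamps a clear jar, 80 mm wide, with a grey neck. Origin on the table under the jar's axis, z up; its x axis points from the jar along the bracket's arm to a 95 mm high pillar, 88 mm from the jar's axis. The jar counts as part of it, is clamped fast and does not turn with the lid.
- jar_mouth (a point): Centre of the jar's rim, 150 mm above the table, bracket axes. The neck is 44 mm wide, its rim chamfered by 2.5 mm; over the thread it is 55 mm (1.5 mm play all round in the lid). Fully home, the rim meets the lid's ceiling: lid_seat is then level with jar_mouth.
- thread_top (a point): On the jar's axis, 7 mm below the rim, bracket axes: the level top of the thread. A lid set on with its bar along bracket x, either way round, rests here on its lugs, lid_seat 14 mm above jar_mouth. Turned clockwise from there it does not engage and runs against a stop.
- thread_start (a point): On the jar's axis, 16 mm below the rim, bracket axes: floor of the two gaps where the thread starts. How the jar sits in the clamp is not known: with the bar along bracket x the lugs reach the gaps after 15 to 80 degrees backward (anticlockwise from above). The lid then drops 9 mm. A stop some 10 degrees further ends the gap: do not turn back further after the drop.
- thread_end (a point): On the jar's axis, 21 mm below the rim: where the lugs are when home. From the drop, clockwise turning lowers the lid 4.8 mm per radian, with 1.5 mm of play up and down; a few newtons downward keep it following. It is home after about 60 degrees from the drop (more if turned back further); a firm stop in the thread ends the turn some 45 degrees later, so do not turn on once it is home.
- tray: Fixed steel tray, 240 x 200 mm, rim 18 mm high, floor 4 mm thick. Origin under its centre.
- tape_roll: Paper tape roll, 48 mm diameter, 20 mm high, in the tray. Leave alone.
- penlight: Steel penlight 12 mm thick, lying in the tray. Leave alone.
- ointment_jar: Small amber jar, 46 mm diameter, 60 mm high, between tray and bracket. Leave alone.
There are look-alikes about, which are no part of the job. What is shaped like the lid but black or green is not meant.

How it is judged:
On the way, in this order (a step that is already met when the one before it is completed fails the run):
1. the lid rests on top of the jar's thread, bar in line with the bracket's arm, not yet dropped (z of lid_seat in the frame of jar_mouth between 0.0115 and 0.016 m and horizontal distance between lid_seat and jar_mouth below 0.004 m and contact force between lid and bracket above 0.3 N and angle between the x axis of lid and the x axis of bracket, either way round below 0.2 rad), for 0.2 s.
2. turned backward, the lid has dropped into the start of the thread (z of lid_seat in the frame of jar_mouth below 0.0075 m and horizontal distance between lid_seat and jar_mouth below 0.004 m), for 0.1 s.
At the end, for the whole second after the job is handed in: The lid is screwed home on the jar: its ceiling within 1.2 mm of the rim, within 3 mm of the jar's axis, upright within 0.05 rad, at rest and released (z of lid_seat in the frame of jar_mouth below 0.0012 m and horizontal distance between lid_seat and jar_mouth below 0.003 m and angle between lid's own z axis and vertical below 0.05 rad and linear speed of lid below 0.01 m/s); the robot touches nothing.
It fails at once if the lid is forced against the jar or bracket with more than 45 N (contact force between lid and bracket above 45 N).
It fails at once if the tape roll, penlight or ointment jar is moved more than 30 mm (distance of any of tape_roll, penlight, ointment_jar from where it was at the start of the episode above 0.03 m).
It also fails if it takes over 72 s, if anything falls off the work surface, if the arm or the gripper's body presses on something with over 40 N, if the wrist force passes 120 N, or if a joint passes its speed limit or range.

## Working session

There is one attempt and no reset: what is moved stays moved. The work goes in short steps, Python scripts to look and compute and a tool call to move; the robot and the scene stay as the last step left them, time stands still between calls to the robot, and variables do not carry over. Pictures are saved under pics/ and viewed, and the job is handed in when it is done.

Besides the shell and the picture viewer there is one more tool, called after ">>>" by a JSON object that holds its "api" and its "payload", one argument or row to a line. jog_arm: Moves the arm, as the interface text tells. Shifts and turns lie within -1 to 1; 1 stands for 30 cm of shift or 90 degrees of turn. Its arguments: {"type":"object","properties":{"targets":{"type":"array","items":{"type":"array","items":{"type":"number","minimum":-1,"maximum":1}}},"hand":{"type":"number"},"newtons":{"type":"number"}},"required":["targets"]}

```bash
mkdir -p pics; python3 - <<'E'
from workcell import *
import cv2
s=state();print(s)
for n in["scene","top","wrist"]:
    d=get_image(n);cv2.imwrite(f"pics/{n}0.png",d["image"]);print(n,d["intrinsics"].tolist(),d["D"],d["world_from_camera"].round(4).tolist())
E
```

```text
{'t': 0.0, 'qpos': array([-1.29217442,  0.33395791,  0.03990703,  1.46626474, -0.01339181,
        1.34328133, -0.05846542]), 'dq': array([-0.00189829,  0.00122163, -0.00061386,  0.00139385, -0.0001938 ,
       -0.00178606,  0.00145103]), 'joint_torque': array([-9.55817122e-04, -6.56349134e+01,  1.33482780e+00, -4.03815937e+01,
       -5.96805057e-02,  4.45999252e-02,  1.29105988e-04]), 'ee_pos': array([0.23965066, 0.60367075, 0.19813258]), 'tool_rot': array([[-9.29465894e-01,  3.68907739e-01, -4.82109034e-04],
       [ 3.68908030e-01,  9.29464572e-01, -1.57296237e-03],
       [-1.32174726e-04, -1.63986877e-03, -9.99998647e-01]]), 'force': array([ 0.54025746,  0.14164079, -0.70591702]), 'torque': array([ 0.01581374,  0.01732986, -0.01772136]), 'opening': 0.995822948697315}
scene [[467.1763649413601, 0.0, 316.97736789200997], [0.0, 467.1763649413601, 204.4033822670762], [0.0, 0.0, 1.0]] [-0.01826234  0.          0.          0.          0.        ] [[-0.5888, 0.7061, -0.3935, 0.9082], [0.8083, 0.511, -0.2925, 0.2957], [-0.0054, -0.4903, -0.8716, 0.8945], [0.0, 0.0, 0.0, 1.0]]
top [[411.0654810843895, 0.0, 322.38857760992033], [0.0, 411.0654810843895, 196.52418179054786], [0.0, 0.0, 1.0]] [-0.09322557  0.          0.          0.          0.        ] [[0.0122, -0.9868, 0.1618, 0.373], [-0.9998, -0.0095, 0.0176, -0.0015], [-0.0159, -0.1619, -0.9867, 1.0312], [0.0, 0.0, 0.0, 1.0]]
wrist [[275.5441751657206, 0.0, 320.536166840104], [0.0, 275.5441751657206, 204.63325331803293], [0.0, 0.0, 1.0]] [0.01294495 0.         0.         0.         0.        ] [[0.368, 0.8915, 0.2641, 0.1669], [0.9298, -0.3522, -0.1066, 0.6322], [-0.002, 0.2848, -0.9586, 0.3826], [0.0, 0.0, 0.0, 1.0]]
```

View pics/scene0.png

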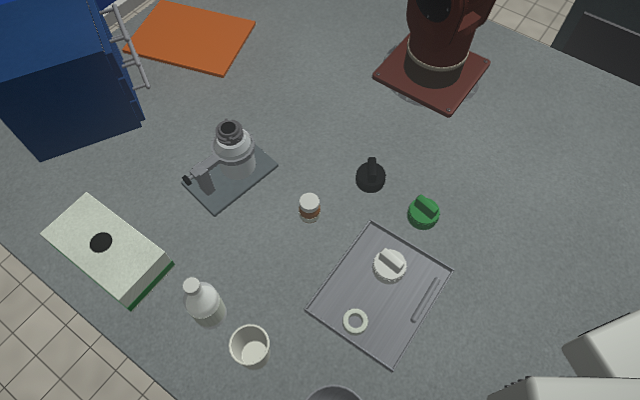

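View pics/top0.png

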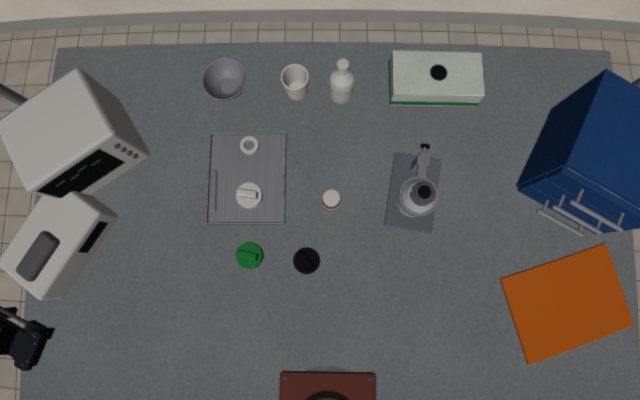

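View pics/wrist0.png

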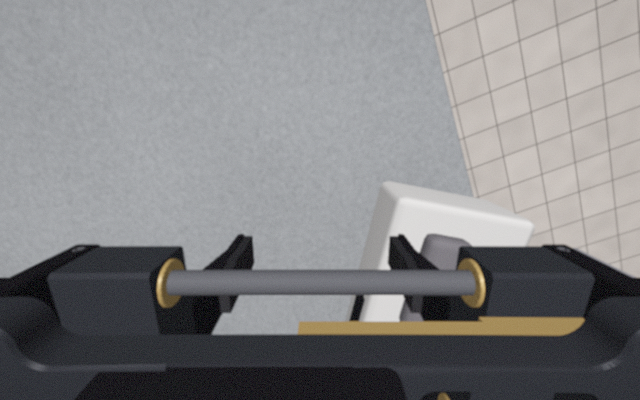

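The scene and top views show the white lid in the tray at scene (390,264) / top (248,195), and the jar mouth at scene (229,130) / top (424,191). The bracket's arm runs to about scene (188,180) / top (424,150). Next I enlarge both.

```bash
python3 - <<'E'
import cv2,numpy as np
s=cv2.imread("pics/scene0.png");t=cv2.imread("pics/top0.png")
def c(i,x,y,w,h,k=5):return cv2.resize(i[y:y+h,x:x+w],(400,300),interpolation=cv2.INTER_CUBIC)
a=np.vstack([np.hstack([c(s,350,234,80,60),c(s,170,110,120,90)]),np.hstack([c(t,208,165,80,60),c(t,370,135,120,90)])])
cv2.imwrite("pics/z0.png",a)
E
```

```text
(no output)
```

View pics/z0.png

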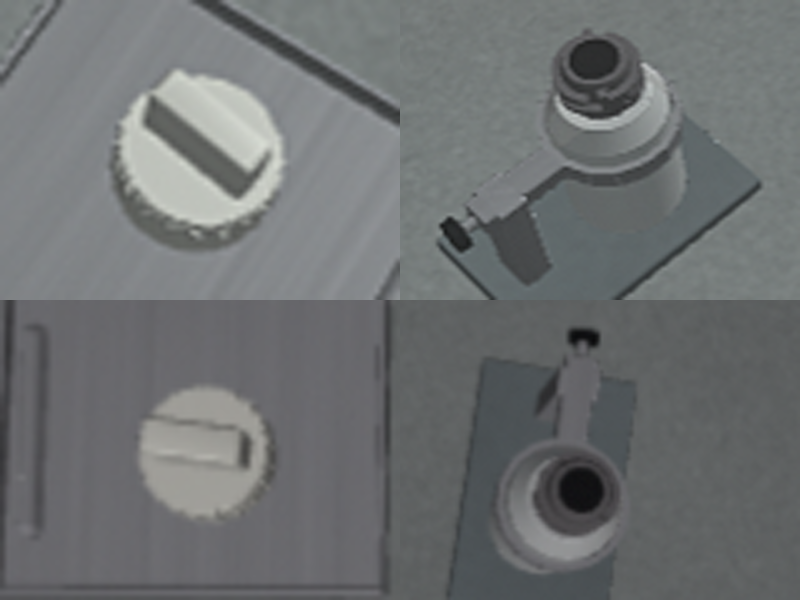

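```bash
cat > h.py <<'E'
from workcell import *
import cv2,numpy as np
def ray(d,p):
    q=cv2.undistortPoints(np.array([[p]],float),d["intrinsics"],d["D"])[0,0]
    T=d["world_from_camera"];v=T[:3,:3]@[q[0],q[1],1];return T[:3,3],v/np.linalg.norm(v)
def onz(d,p,z):
    o,v=ray(d,p);return o+v*(z-o[2])/v[2]
def tri(rs):
    A=sum(np.eye(3)-np.outer(v,v) for o,v in rs);b=sum((np.eye(3)-np.outer(v,v))@o for o,v in rs);return np.linalg.solve(A,b)
def jog(goal,yaw=None):
    """world goal TCP -> tool shift scaled ; yaw = desired angle of tool y axis (world)"""
    s=state();R=s["tool_rot"];d=R.T@(np.array(goal)-s["ee_pos"])/0.3
    cur=np.arctan2(R[1,1],R[0,1]);t=0
    if yaw is not None:
        t=-(yaw-cur); t=(t+np.pi/2)%np.pi-np.pi/2; t/=np.pi/2
    return d.round(4),round(float(t),4)
def st():
    s=state();R=s["tool_rot"];print("t",round(s["t"],2),"p",s["ee_pos"].round(4),"yaw_y",round(float(np.degrees(np.arctan2(R[1,1],R[0,1]))),2),"tilt",R[:2,2].round(4),"F",s["force"].round(2),"T",s["torque"].round(2),"op",round(s["opening"]*87,1),"q",s["qpos"].round(2))
E
python3 - <<'E'
from h import *
S=get_image("scene");T=get_image("top")
# lid mask
for n,d,c in(("S",S,(390,264)),("T",T,(248,195))):
    im=d["image"];hsv=cv2.cvtColor(im,cv2.COLOR_BGR2HSV)
    m=((im.min(2)>125)).astype(np.uint8)
    k,l,stt,ce=cv2.connectedComponentsWithStats(m);i=l[c[1],c[0]]
    print(n,i,stt[i],ce[i], onz(d,ce[i],.03))
sc=[(180,70),(272,148),(240,182),(148,97)];tc=[(150,117),(243,130),(240,167),(142,152)]
for d,cs,x,y in((S,sc,350,234),(T,tc,208,165)):
    P=np.array([onz(d,(x+a/5,y+b/5),.063)[:2] for a,b in cs]);
    print(P.round(4).tolist(),"c",P.mean(0).round(4),"L",[np.linalg.norm(P[i]-P[i-1]).round(4) for i in range(4)])
    for a,b in((0,1),(3,2)):
        v=P[b]-P[a];print(np.degrees(np.arctan2(v[1],v[0])))
def p(q,x,y):return(x+q[0]*.3,y+q[1]*.3)
mS=p((193,60),170,110);mT=p((181,189),370,135)
print("mouth",onz(S,mS,.15),onz(T,mT,.15),tri([ray(S,mS),ray(T,mT)]))
kS=p((57,232),170,110);kT=p((183,35),370,135)
k=tri([ray(S,kS),ray(T,kT)]);print("knob",k)
for d,cs,x,y in((T,[(85,58),(50,290),(235,82),(212,300)],370,135),(S,[(360,185),(220,300),(290,118)],170,110)):
    print([onz(d,p(q,x,y),.012)[:2].round(4).tolist() for q in cs])
E
```

```text
S 0 [     0      0    640    400 218535] [330.66154621 184.3709932 ] [4.60014616e-01 3.02731662e-04 3.00000000e-02]
T 12 [236 182  25  27 489] [247.72597137 194.97137014] [0.53925836 0.20202688 0.03      ]
[[0.5327, 0.1823], [0.5397, 0.2279], [0.5587, 0.2252], [0.5496, 0.1783]] c [0.5452 0.2034] L [np.float64(0.0173), np.float64(0.0461), np.float64(0.0192), np.float64(0.0477)]
81.25852026657154
79.01529518433327
[[0.5496, 0.2197], [0.5437, 0.1742], [0.5256, 0.175], [0.5325, 0.2228]] c [0.5378 0.1979] L [np.float64(0.0174), np.float64(0.0459), np.float64(0.018), np.float64(0.0483)]
-97.47043151441356
-98.13597426542167
mouth [ 0.53444842 -0.20398339  0.15      ] [ 0.5302563  -0.20784245  0.15      ] [ 0.53120472 -0.20902739  0.14318451]
knob [ 0.65290108 -0.22672969  0.08655842]
[[0.6564, -0.1691], [0.4774, -0.1398], [0.6388, -0.2846], [0.4708, -0.2613]]
[[0.4797, -0.1321], [0.6045, -0.1501], [0.4641, -0.2071]]
```

```bash
python3 - <<'E'
from h import *
print(jog([.5415,.2006,.22],np.radians(-9)),jog([.39,.40,.22],np.radians(30)))
E
```

```text
(array([-1.431 , -0.8785, -0.0705]), 0.8595) (array([-0.7164, -0.447 , -0.0708]), 0.4261)
```

>>> {"api": "jog_arm", "payload": {
  "targets": [
    [-0.14,-0.09,-0.07,0.09],
    [-0.28,-0.18,-0.07,0.18],
    [-0.42,-0.27,-0.07,0.27],
    [-0.56,-0.35,-0.07,0.36],
    [-0.7,-0.44,-0.07,0.45]
  ],
  "hand": 50,
  "newtons": 25
}}

```text
t: 0.75
ee_pos: [0.3861, 0.4037, 0.2199]
tool_rot: [[-0.462, 0.887, -0.0], [0.887, 0.462, -0.0], [-0.0, -0.0, -1.0]]
force: [0.2, 0.7, 0.5]
opening: 0.632
```

```bash
python3 - <<'E'
from h import *
st();print(jog([.5415,.2006,.22],np.radians(-9)))
E
```

```text
t 0.75 p [0.3861 0.4037 0.2199] yaw_y 27.52 tilt [-0.     -0.0002] F [0.24 0.66 0.49] T [-0.08 -0.05 -0.  ] op 55.0 q [-1.11  0.13  0.24  1.67 -0.03  1.34 -0.38]
(array([-8.397e-01,  1.468e-01, -3.000e-04]), 0.4058)
```

>>> {"api": "jog_arm", "payload": {
  "targets": [
    [-0.17,0.03,0,0.08],
    [-0.34,0.06,0,0.16],
    [-0.51,0.09,0,0.25],
    [-0.68,0.12,0,0.33],
    [-0.84,0.147,0,0.406]
  ]
}}

```text
t: 1.25
ee_pos: [0.5378, 0.205, 0.2202]
tool_rot: [[0.162, 0.987, 0.0], [0.987, -0.162, 0.0], [0.0, 0.0, -1.0]]
force: [0.7, 1.0, 0.1]
opening: 0.577
```

>>> {"api": "jog_arm", "payload": {
  "targets": [
    [0,0,0,0],
    [0,0,0,0]
  ]
}}

```text
t: 1.45
ee_pos: [0.5384, 0.2034, 0.2201]
tool_rot: [[0.165, 0.986, 0.0], [0.986, -0.165, -0.0], [0.0, 0.0, -1.0]]
force: [0.2, 1.0, 0.4]
opening: 0.575
```

```bash
python3 - <<'E'
from h import *
st();d=get_image("wrist");cv2.imwrite("pics/w1.png",d["image"])
import pickle;pickle.dump(d,open("w1.pkl","wb"))
E
```

```text
t 1.45 p [0.5384 0.2034 0.2201] yaw_y -9.48 tilt [ 0.0004 -0.    ] F [0.19 1.04 0.36] T [-0.06  0.07  0.02] op 50.1 q [-0.86  0.18  0.48  1.64 -0.08  1.34 -0.53]
```

View pics/w1.png

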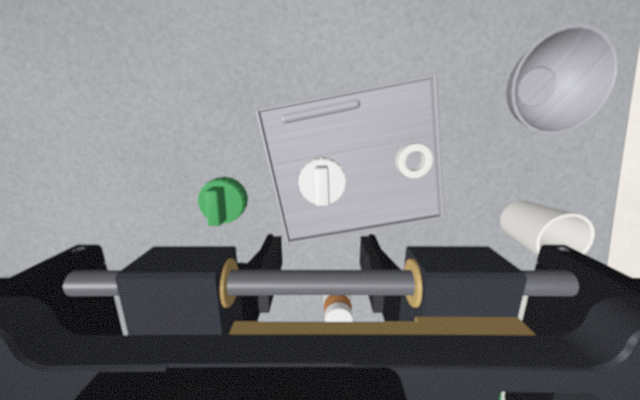

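```bash
python3 - <<'E'
import cv2
s=cv2.imread("pics/w1.png")
cv2.imwrite("pics/z1.png",cv2.resize(s[150:216,282:370],(704,528),interpolation=cv2.INTER_CUBIC))
E
```

```text
(no output)
```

View pics/z1.png

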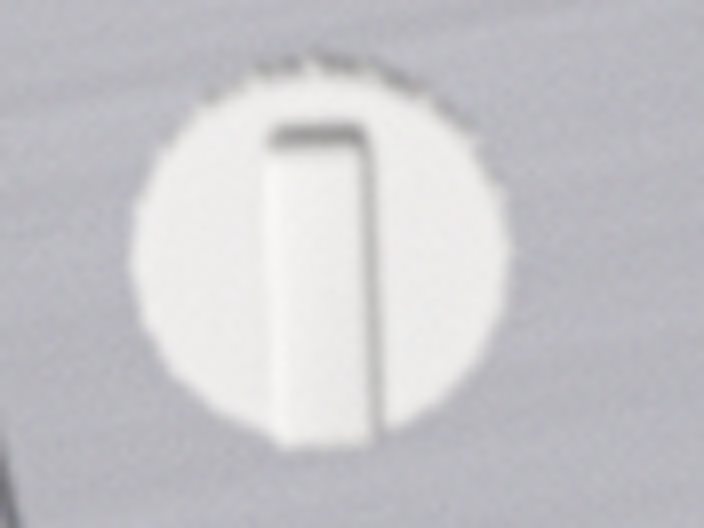

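```bash
python3 - <<'E'
from h import *
import pickle;d=pickle.load(open("w1.pkl","rb"))
f=lambda x,y,z:onz(d,(282+x/8-.44,150+y/8-.44),z)[:2]
P=np.array([f(*q,.063) for q in((268,147),(364,147),(376,442),(282,442))]);print(P.round(4),P.mean(0),[np.linalg.norm(P[i]-P[i-1]).round(4) for i in range(4)])
for a,b in((3,0),(2,1)):
    v=P[b]-P[a];print(np.degrees(np.arctan2(v[1],v[0])))
print("disc",f(321,255,.033),f(135,255,.033),f(508,255,.033))
E
```

```text
[[0.5356 0.2278]
 [0.5504 0.2253]
 [0.5448 0.1777]
 [0.5298 0.1802]] [0.54012742 0.20275903] [np.float64(0.0479), np.float64(0.0149), np.float64(0.0479), np.float64(0.0152)]
82.94989571440361
83.27912210710512
disc [0.54007018 0.20336021] [0.50859108 0.20858288] [0.57171375 0.19810416]
```

>>> {"api": "jog_arm", "payload": {
  "targets": [
    [0,0.006,0.1,-0.016],
    [0,0.006,0.22,-0.016],
    [0,0.006,0.35,-0.016],
    [0,0.006,0.45,-0.016],
    [0,0.006,0.45,-0.016]
  ]
}}

```text
t: 2.0
ee_pos: [0.5355, 0.2057, 0.081]
tool_rot: [[0.133, 0.991, -0.007], [0.991, -0.133, -0.003], [-0.004, -0.006, -1.0]]
force: [-0.5, -0.7, -0.9]
opening: 0.573
```

```bash
python3 - <<'E'
from h import *
st();print(jog([.5402,.203,.037],np.radians(-8)))
E
```

```text
t 2.0 p [0.5355 0.2057 0.081 ] yaw_y -7.65 tilt [-0.0067 -0.0026] F [-0.47 -0.71 -0.89] T [-0.03  0.09 -0.01] op 49.8 q [-0.83  0.29  0.46  1.81 -0.14  1.08 -0.45]
(array([-0.0064,  0.0175,  0.1465]), 0.0039)
```

>>> {"api": "jog_arm", "payload": {
  "targets": [
    [-0.006,0.017,0.03,0.004],
    [-0.006,0.017,0.08,0.004],
    [-0.006,0.017,0.12,0.004],
    [-0.006,0.017,0.146,0.004],
    [-0.006,0.017,0.146,0.004]
  ]
}}

```text
t: 2.5
ee_pos: [0.5394, 0.2029, 0.0361]
tool_rot: [[0.139, 0.99, -0.008], [0.99, -0.139, -0.003], [-0.005, -0.008, -1.0]]
force: [-0.9, 0.2, 0.3]
opening: 0.573
```

>>> {"api": "jog_arm", "payload": {
  "targets": [
    [0,0,0,0]
  ]
}}

```text
t: 2.6
ee_pos: [0.5397, 0.2029, 0.0364]
tool_rot: [[0.139, 0.99, -0.008], [0.99, -0.139, -0.003], [-0.004, -0.007, -1.0]]
force: [0.3, -0.0, 0.3]
opening: 0.569
```

```bash
python3 - <<'E'
from h import *
st();print(jog([.5402,.203,.037],np.radians(-8)))
E
```

```text
t 2.6 p [0.5397 0.2029 0.0364] yaw_y -8.01 tilt [-0.0078 -0.0033] F [ 0.28 -0.01  0.27] T [-0.11  0.05  0.04] op 49.5 q [-0.81  0.35  0.45  1.84 -0.18  1.   -0.43]
(array([ 0.0005,  0.0017, -0.002 ]), -0.0002)
```

>>> {"api": "jog_arm", "payload": {
  "targets": [
    [0,0,0,0],
    [0,0,0,0],
    [0,0,0,0],
    [0,0,0,0],
    [0,0,0,0]
  ],
  "hand": 0,
  "newtons": 25
}}

```text
t: 3.1
ee_pos: [0.5398, 0.2029, 0.0365]
tool_rot: [[0.139, 0.99, -0.008], [0.99, -0.139, -0.003], [-0.004, -0.007, -1.0]]
force: [-0.0, -0.4, -0.4]
opening: 0.206
```

```bash
python3 - <<'E'
from h import *
st()
E
```

```text
t 3.1 p [0.5398 0.2029 0.0365] yaw_y -8.01 tilt [-0.0076 -0.0032] F [-0.01 -0.43 -0.44] T [-0.12  0.    0.  ] op 17.9 q [-0.81  0.35  0.45  1.84 -0.18  1.   -0.43]
```

>>> {"api": "jog_arm", "payload": {
  "targets": [
    [0,0,-0.06,0],
    [0,0,-0.18,0],
    [0,0,-0.33,0],
    [0,0,-0.48,0],
    [0,0,-0.63,0]
  ]
}}

```text
t: 3.6
ee_pos: [0.5408, 0.2033, 0.2272]
tool_rot: [[0.139, 0.99, -0.008], [0.99, -0.14, -0.003], [-0.004, -0.007, -1.0]]
force: [1.3, 0.1, -1.9]
opening: 0.198
```

```bash
python3 - <<'E'
from h import *
st();print(jog([.5325,-.206,.26],np.radians(-98.6)))
E
```

```text
t 3.6 p [0.5408 0.2033 0.2272] yaw_y -8.02 tilt [-0.0078 -0.0033] F [ 1.33  0.07 -1.93] T [-0.07 -0.01  0.01] op 17.3 q [-0.85  0.19  0.48  1.62 -0.09  1.37 -0.5 ]
(array([-1.3552,  0.1621, -0.1045]), -0.9935)
```

```bash
python3 - <<'E'
from h import *
print(jog([.455,-.195,.265],np.radians(-98.6)))
E
```

```text
(array([-1.355 , -0.099 , -0.1192]), -0.9935)
```

>>> {"api": "jog_arm", "payload": {
  "targets": [
    [-0.08,0,-0.06,0.06],
    [-0.22,-0.01,-0.12,0.15],
    [-0.38,-0.02,-0.12,0.24],
    [-0.53,-0.03,-0.12,0.33],
    [-0.68,-0.05,-0.12,0.42]
  ]
}}

```text
t: 4.1
ee_pos: [0.4971, 0.0016, 0.2642]
tool_rot: [[0.721, 0.693, -0.008], [0.693, -0.721, -0.003], [-0.008, -0.003, -1.0]]
force: [-0.6, 0.5, -2.0]
opening: 0.199
```

```bash
python3 - <<'E'
from h import *
st();print(jog([.455,-.195,.265],np.radians(-98.6)))
E
```

```text
t 4.1 p [0.4971 0.0016 0.2642] yaw_y -46.16 tilt [-0.0077 -0.003 ] F [-0.55  0.55 -1.96] T [-0.13  0.08 -0.02] op 17.3 q [-0.74 -0.03  0.64  1.74  0.02  1.43 -0.91]
(array([-5.553e-01,  3.755e-01,  3.000e-04]), 0.5826)
```

>>> {"api": "jog_arm", "payload": {
  "targets": [
    [-0.08,0.06,0,0.09],
    [-0.2,0.13,0,0.18],
    [-0.32,0.21,0,0.27],
    [-0.44,0.3,0,0.36],
    [-0.55,0.375,0,0.45]
  ]
}}

```text
t: 4.6
ee_pos: [0.4551, -0.196, 0.2652]
tool_rot: [[0.999, 0.052, -0.007], [0.052, -0.999, -0.003], [-0.007, 0.002, -1.0]]
force: [1.0, -0.6, -0.8]
opening: 0.199
```

>>> {"api": "jog_arm", "payload": {
  "targets": [
    [0,0,0,0.08],
    [0,0,0,0.14],
    [0,0,0,0.14]
  ]
}}

```text
t: 4.9
ee_pos: [0.4548, -0.1963, 0.2651]
tool_rot: [[0.985, -0.17, -0.007], [-0.17, -0.985, -0.002], [-0.007, 0.003, -1.0]]
force: [0.1, 0.4, -0.4]
opening: 0.198
```

```bash
python3 - <<'E'
from h import *
st();d=get_image("wrist");cv2.imwrite("pics/w2.png",d["image"])
import pickle;pickle.dump(d,open("w2.pkl","wb"))
E
```

```text
t 4.9 p [ 0.4548 -0.1963  0.2651] yaw_y -99.78 tilt [-0.0071 -0.0022] F [ 0.09  0.38 -0.36] T [ 0.03  0.18 -0.05] op 17.2 q [-0.52 -0.06  0.82  1.75  0.05  1.43 -1.46]
```

View pics/w2.png

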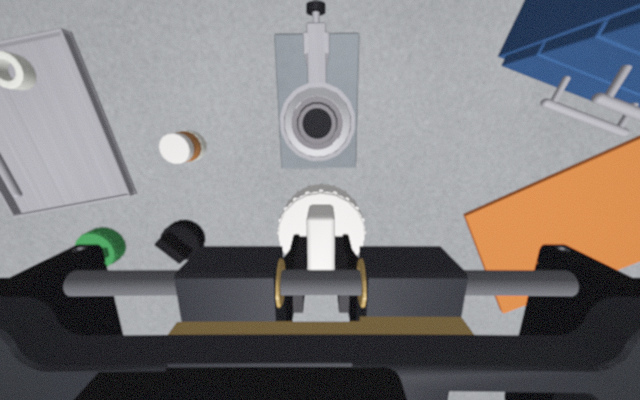

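Wrist view: jar mouth centre near (317,124), arm pointing up to the knob at (316,8), held lid at about (320,225) with its bar upright in the picture. I measure the rim and the directions.

```bash
python3 - <<'E'
from h import *
import pickle;d=pickle.load(open("w2.pkl","rb"));im=d["image"]
g=cv2.cvtColor(im,cv2.COLOR_BGR2GRAY)
roi=np.zeros_like(g);roi[95:155,285:350]=1
for th in(45,55,65,75,120,130,140):
    m=((g<th)&(roi>0)).astype(np.uint8);k,l,s,c=cv2.connectedComponentsWithStats(m);i=l[124,317]
    if i:
        cn=max(cv2.findContours((l==i).astype(np.uint8),0,cv2.CHAIN_APPROX_NONE)[0],key=len)
        if len(cn)>6:
            e=cv2.fitEllipse(cn);w=onz(d,e[0],.15);L=[onz(d,(e[0][0]+a*e[1][0]/2,e[0][1]),.15) for a in(-1,1)];print(th,s[i][4],np.round(e[0],2),np.round(e[1],1),w.round(4),np.linalg.norm(L[1]-L[0]).round(4))
z=np.hstack([cv2.resize(im[80:165,265:375],(440,340),interpolation=2),cv2.resize(im[185:275,265:375],(340,340),interpolation=2)])
cv2.imwrite("pics/z2.png",z)
a=cv2.resize(im[0:180,250:390],(560,720)[:2],interpolation=2)[:600];cv2.imwrite("pics/z2b.png",a)
E
```

```text
55 483 [316.58 123.24] [25.4 26.1] [ 0.5311 -0.2065  0.15  ] 0.0264
65 612 [316.69 122.91] [26.3 27.8] [ 0.5314 -0.2067  0.15  ] 0.0273
75 635 [316.62 122.93] [26.9 28.2] [ 0.5314 -0.2066  0.15  ] 0.028
120 728 [316.61 123.05] [28.9 30.2] [ 0.5313 -0.2066  0.15  ] 0.03
130 752 [316.66 122.97] [29.5 30.6] [ 0.5313 -0.2066  0.15  ] 0.0306
140 792 [316.69 123.11] [30.3 31.4] [ 0.5312 -0.2066  0.15  ] 0.0315
```

View pics/z2.png

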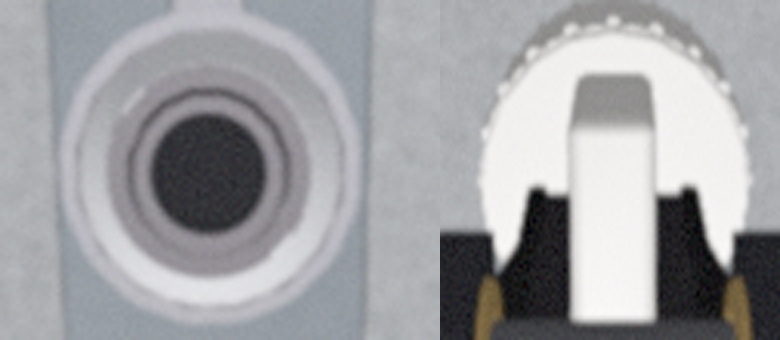

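View pics/z2b.png

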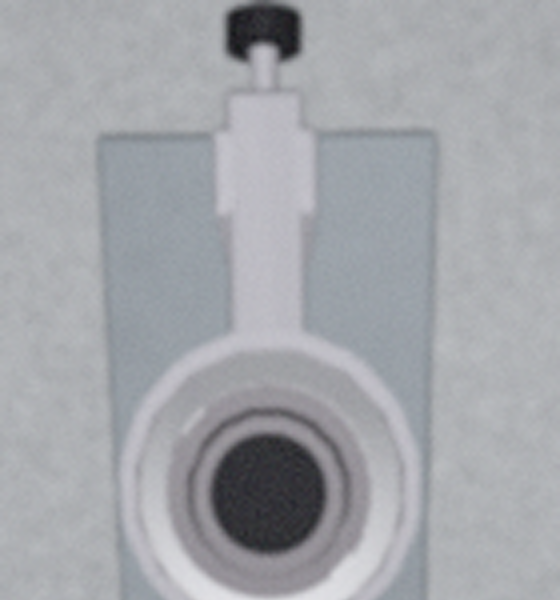

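```bash
python3 - <<'E'
from h import *
import pickle;d=pickle.load(open("w2.pkl","rb"));s=state();R=s["tool_rot"];p=s["ee_pos"]
loc=lambda u,v,z:(R.T@(onz(d,(u,v),z)-p)).round(4)
z=p[2]
print("bar top end L/R",loc(306.8,217.8,z+.0265),loc(334.3,217.8,z+.0265))
print("bar foot end",loc(309,204.8,z-.0035),loc(331.5,204.8,z-.0035))
print("disc far edge",loc(320,193,z-.0035),"sides",loc(278.6,225,z-.0035),loc(365.3,225,z-.0035))
q=lambda u,v,h:onz(d,(250+u/4-.4,v/4-.4),h)[:2]
ang=lambda a,b:np.degrees(np.arctan2(*(b-a)[::-1]))
print("knob",ang(np.array([.5313,-.2066]),q(263,35,.0866)),q(263,35,.0866))
print("plate L",ang(q(122,580,.012),q(99,140,.012)),"R",ang(q(428,580,.012),q(437,135,.012)),"far",ang(q(99,137,.012),q(437,133,.012)))
print("arm L",ang(q(233,330,.09),q(230,95,.09)),"R",ang(q(301,330,.09),q(299,95,.09)))
# tape arm centre
print(jog([.5313,-.2066,.2],np.radians(-98.6)))
E
```

```text
bar top end L/R [ 0.0232 -0.0071 -0.0267] [ 0.0231  0.0096 -0.0266]
bar foot end [ 0.0224 -0.007   0.0033] [0.0223 0.009  0.0034]
disc far edge [0.031  0.0009 0.0033] sides [ 0.0072 -0.0293  0.0034] [0.0069 0.0337 0.0036]
knob -8.999478973776503 [ 0.65223485 -0.22575307]
plate L -9.216776564314047 R -8.635031303291768 far -99.06921295731185
arm L -9.737483232440509 R -8.917893552051261
(array([ 0.2583, -0.0081,  0.2153]), -0.0104)
```

```bash
python3 - <<'E'
from h import *
print(jog([.533,-.2059,.21],np.radians(-99.0)))
E
```

```text
(array([ 0.2632, -0.0112,  0.1819]), -0.0059)
```

>>> {"api": "jog_arm", "payload": {
  "targets": [
    [0.07,-0.003,0,-0.006],
    [0.17,-0.007,0,-0.006],
    [0.263,-0.011,0,-0.006],
    [0.263,-0.011,0.09,-0.006],
    [0.263,-0.011,0.18,-0.006]
  ]
}}

```text
t: 5.45
ee_pos: [0.5339, -0.2057, 0.2096]
tool_rot: [[0.988, -0.152, -0.007], [-0.152, -0.988, -0.004], [-0.007, 0.005, -1.0]]
force: [-0.3, -0.0, -1.7]
opening: 0.2
```

>>> {"api": "jog_arm", "payload": {
  "targets": [
    [0,0,0,0],
    [0,0,0,0]
  ]
}}

```text
t: 5.65
ee_pos: [0.534, -0.2052, 0.2099]
tool_rot: [[0.989, -0.149, -0.008], [-0.149, -0.989, -0.004], [-0.007, 0.005, -1.0]]
force: [0.2, 0.7, -1.3]
opening: 0.196
```

```bash
python3 - <<'E'
from h import *
st();print(jog([.533,-.2059,.185],np.radians(-99.0)))
for n in("scene","top","wrist"):
    d=get_image(n);cv2.imwrite(f"pics/{n}3.png",d["image"])
s=cv2.imread("pics/scene3.png")[70:190,150:310];t=cv2.imread("pics/top3.png")[130:250,340:500]
w=cv2.imread("pics/wrist3.png")[100:340,160:480]
cv2.imwrite("pics/z3.png",np.vstack([np.hstack([cv2.resize(s,(400,300)),cv2.resize(t,(400,300))]),np.hstack([cv2.resize(w,(400,300)),np.zeros((300,400,3),np.uint8)])]))
E
```

```text
t 5.65 p [ 0.534  -0.2052  0.2099] yaw_y -98.58 tilt [-0.0081 -0.0039] F [ 0.15  0.74 -1.27] T [-0.06  0.15  0.06] op 17.1 q [-0.45  0.22  0.87  1.67 -0.17  1.33 -1.28]
(array([-0.0023,  0.0022,  0.083 ]), 0.0046)
```

View pics/z3.png

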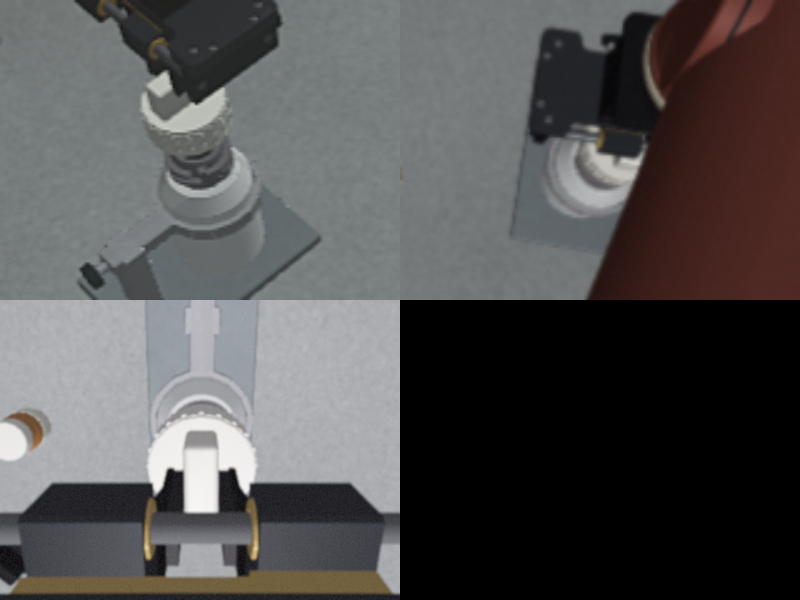

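The lid is centred above the neck in both views, with its bar in line with the arm. I now lower it slowly.

>>> {"api": "jog_arm", "payload": {
  "targets": [
    [-0.002,0.002,0.02,0.004],
    [-0.002,0.002,0.05,0.004],
    [-0.002,0.002,0.08,0.004],
    [-0.002,0.002,0.08,0.004]
  ]
}}

```text
t: 6.2
ee_pos: [0.533, -0.206, 0.1856]
tool_rot: [[0.988, -0.157, -0.007], [-0.157, -0.988, -0.003], [-0.007, 0.004, -1.0]]
force: [-0.4, 0.6, -1.6]
opening: 0.195
```

>>> {"api": "jog_arm", "payload": {
  "targets": [
    [0,0,0.006,0],
    [0,0,0.012,0],
    [0,0,0.018,0],
    [0,0,0.024,0],
    [0,0,0.024,0]
  ]
}}

```text
t: 6.7
ee_pos: [0.5328, -0.2061, 0.1782]
tool_rot: [[0.988, -0.157, -0.008], [-0.157, -0.988, -0.003], [-0.007, 0.005, -1.0]]
force: [0.1, 0.2, -1.5]
opening: 0.2
```

```bash
python3 - <<'E'
from h import *
st();print(jog([.533,-.2059,.1725],np.radians(-99.0)))
E
```

```text
t 6.7 p [ 0.5328 -0.2061  0.1782] yaw_y -99.03 tilt [-0.0076 -0.0034] F [ 0.12  0.18 -1.5 ] T [0.02 0.24 0.01] op 17.4 q [-0.44  0.24  0.86  1.72 -0.19  1.27 -1.27]
(array([ 0.0006, -0.0007,  0.0191]), -0.0004)
```

>>> {"api": "jog_arm", "payload": {
  "targets": [
    [0,0,0.003,0],
    [0,0,0.006,0],
    [0,0,0.009,0],
    [0,0,0.012,0],
    [0,0,0.012,0]
  ]
}}

```text
t: 7.2
ee_pos: [0.5328, -0.206, 0.1745]
tool_rot: [[0.988, -0.157, -0.008], [-0.157, -0.988, -0.003], [-0.007, 0.005, -1.0]]
force: [0.5, 0.6, -0.6]
opening: 0.199
```

>>> {"api": "jog_arm", "payload": {
  "targets": [
    [0,0,0.003,0],
    [0,0,0.006,0],
    [0,0,0.006,0]
  ]
}}

```text
t: 7.5
ee_pos: [0.5327, -0.206, 0.1725]
tool_rot: [[0.988, -0.157, -0.008], [-0.157, -0.988, -0.003], [-0.007, 0.005, -1.0]]
force: [0.4, -0.7, -2.3]
opening: 0.196
```

```bash
python3 - <<'E'
from h import *
st()
E
```

```text
t 7.5 p [ 0.5327 -0.206   0.1725] yaw_y -99.03 tilt [-0.008  -0.0033] F [ 0.39 -0.7  -2.32] T [-0.03  0.16  0.03] op 17.0 q [-0.44  0.25  0.86  1.73 -0.19  1.26 -1.26]
```

>>> {"api": "jog_arm", "payload": {
  "targets": [
    [0,0,0.002,0],
    [0,0,0.004,0],
    [0,0,0.004,0]
  ]
}}

```text
t: 7.8
ee_pos: [0.533, -0.2062, 0.172]
tool_rot: [[0.988, -0.157, -0.007], [-0.157, -0.988, -0.003], [-0.006, 0.004, -1.0]]
force: [-1.1, 0.8, 5.7]
opening: 0.199
```

>>> {"api": "jog_arm", "payload": {
  "targets": [
    [0,0,0.002,0],
    [0,0,0.004,0],
    [0,0,0.004,0]
  ]
}}

```text
t: 8.1
ee_pos: [0.5333, -0.2063, 0.1718]
tool_rot: [[0.988, -0.157, -0.006], [-0.157, -0.988, -0.003], [-0.006, 0.004, -1.0]]
force: [-2.9, 1.8, 8.7]
opening: 0.198
```

>>> {"api": "jog_arm", "payload": {
  "targets": [
    [0,0,0.003,0],
    [0,0,0.003,0],
    [0,0,0.003,0],
    [0,0,0.003,0]
  ]
}}

```text
t: 8.5
ee_pos: [0.5334, -0.2065, 0.1718]
tool_rot: [[0.988, -0.157, -0.005], [-0.157, -0.988, -0.003], [-0.005, 0.004, -1.0]]
force: [-4.2, 0.7, 8.5]
opening: 0.194
```

```bash
python3 - <<'E'
from h import *
st()
for n in("scene","wrist"):
    d=get_image(n);cv2.imwrite(f"pics/{n}4.png",d["image"])
s=cv2.imread("pics/scene4.png")[70:190,150:310]
w=cv2.imread("pics/wrist4.png")[100:340,160:480]
cv2.imwrite("pics/z4.png",np.hstack([cv2.resize(s,(400,300)),cv2.resize(w,(400,300))]))
E
```

```text
t 8.5 p [ 0.5334 -0.2065  0.1718] yaw_y -99.05 tilt [-0.0055 -0.0027] F [-4.18  0.7   8.52] T [ 0.36  1.04 -0.01] op 16.9 q [-0.44  0.25  0.86  1.73 -0.19  1.26 -1.26]
```

View pics/z4.png

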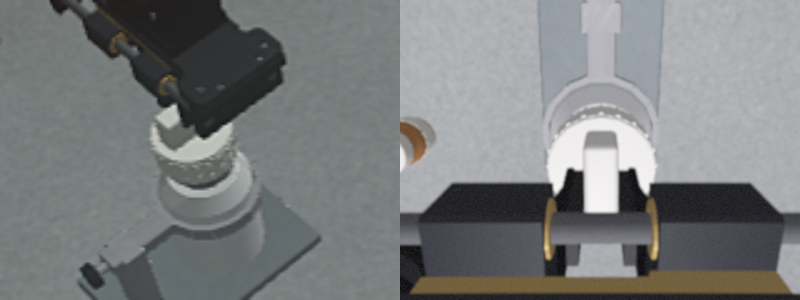

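Resting on the thread at about 9 N with the bar aligned. I now turn backward lightly in small steps, watching z.

>>> {"api": "jog_arm", "payload": {
  "targets": [
    [-0.002,-0.001,0.002,-0.04],
    [-0.002,-0.001,0.002,-0.08],
    [-0.002,-0.001,0.002,-0.11],
    [-0.002,-0.001,0.002,-0.11]
  ]
}}

```text
t: 9.0
ee_pos: [0.5334, -0.2065, 0.172]
tool_rot: [[1.0, 0.016, -0.004], [0.016, -1.0, -0.003], [-0.004, 0.003, -1.0]]
force: [-0.7, -0.5, 6.4]
opening: 0.199
```

```bash
python3 - <<'E'
from h import *
st();print(jog([.533,-.206,.1715]))
E
```

```text
t 9.0 p [ 0.5334 -0.2065  0.172 ] yaw_y -89.11 tilt [-0.004 -0.003] F [-0.7  -0.48  6.39] T [-0.1   0.23  0.08] op 17.3 q [-0.42  0.24  0.83  1.73 -0.18  1.26 -1.1 ]
(array([-0.0012, -0.0015,  0.0016]), 0.0)
```

>>> {"api": "jog_arm", "payload": {
  "targets": [
    [0,0,0.003,-0.035],
    [0,0,0.003,-0.067],
    [0,0,0.003,-0.067]
  ]
}}

```text
t: 9.3
ee_pos: [0.5338, -0.2065, 0.1719]
tool_rot: [[0.993, 0.121, -0.003], [0.121, -0.993, -0.003], [-0.003, 0.002, -1.0]]
force: [-1.1, 0.5, 7.7]
opening: 0.196
```

>>> {"api": "jog_arm", "payload": {
  "targets": [
    [0,0,0.003,-0.035],
    [0,0,0.003,-0.06],
    [0,0,0.003,-0.06]
  ]
}}

```text
t: 9.6
ee_pos: [0.5342, -0.2064, 0.1718]
tool_rot: [[0.977, 0.213, -0.002], [0.213, -0.977, -0.002], [-0.002, 0.002, -1.0]]
force: [-1.7, 0.8, 8.8]
opening: 0.205
```

>>> {"api": "jog_arm", "payload": {
  "targets": [
    [-0.003,0,0.002,-0.035],
    [-0.003,0,0.002,-0.06],
    [-0.003,0,0.002,-0.06]
  ]
}}

```text
t: 9.9
ee_pos: [0.5338, -0.2064, 0.1719]
tool_rot: [[0.953, 0.304, -0.001], [0.304, -0.953, -0.002], [-0.001, 0.001, -1.0]]
force: [-0.7, 1.5, 6.8]
opening: 0.195
```

>>> {"api": "jog_arm", "payload": {
  "targets": [
    [-0.002,0,0.003,-0.035],
    [-0.002,0,0.003,-0.06],
    [-0.002,0,0.003,-0.06]
  ]
}}

```text
t: 10.2
ee_pos: [0.5339, -0.2063, 0.1719]
tool_rot: [[0.92, 0.392, 0.001], [0.392, -0.92, -0.001], [0.0, 0.001, -1.0]]
force: [-1.5, 0.9, 7.7]
opening: 0.203
```

>>> {"api": "jog_arm", "payload": {
  "targets": [
    [-0.002,0.001,0.003,-0.035],
    [-0.002,0.001,0.003,-0.06],
    [-0.002,0.001,0.003,-0.06]
  ]
}}

```text
t: 10.5
ee_pos: [0.5336, -0.2066, 0.1715]
tool_rot: [[0.879, 0.477, 0.001], [0.477, -0.879, -0.0], [0.001, 0.001, -1.0]]
force: [-1.7, 0.5, 8.0]
opening: 0.199
```

>>> {"api": "jog_arm", "payload": {
  "targets": [
    [-0.002,0.001,0.003,-0.035],
    [-0.002,0.001,0.003,-0.06],
    [-0.002,0.001,0.003,-0.06]
  ]
}}

```text
t: 10.8
ee_pos: [0.5329, -0.2066, 0.1703]
tool_rot: [[0.83, 0.557, 0.001], [0.557, -0.83, 0.0], [0.001, -0.0, -1.0]]
force: [-1.5, 1.5, 0.5]
opening: 0.2
```

It begins to drop at about 43° back. No more turning for now; I follow it down.

>>> {"api": "jog_arm", "payload": {
  "targets": [
    [0,0,0.003,0],
    [0,0,0.006,0],
    [0,0,0.008,0]
  ]
}}

```text
t: 11.1
ee_pos: [0.5328, -0.2062, 0.1677]
tool_rot: [[0.831, 0.557, 0.0], [0.557, -0.831, 0.001], [0.001, -0.001, -1.0]]
force: [-1.3, 2.8, 1.3]
opening: 0.196
```

>>> {"api": "jog_arm", "payload": {
  "targets": [
    [0,0,0.004,0],
    [0,0,0.008,0],
    [0,0,0.011,0],
    [0,0,0.011,0]
  ]
}}

```text
t: 11.5
ee_pos: [0.5327, -0.2065, 0.1642]
tool_rot: [[0.831, 0.557, -0.0], [0.557, -0.831, 0.0], [0.0, -0.0, -1.0]]
force: [-0.7, 0.3, -1.8]
opening: 0.201
```

>>> {"api": "jog_arm", "payload": {
  "targets": [
    [0,0,0.003,0],
    [0,0,0.006,0],
    [0,0,0.007,0],
    [0,0,0.007,0]
  ]
}}

```text
t: 11.9
ee_pos: [0.5332, -0.2067, 0.1629]
tool_rot: [[0.831, 0.556, 0.001], [0.556, -0.831, 0.0], [0.001, 0.0, -1.0]]
force: [-1.7, 1.8, 5.7]
opening: 0.198
```

```bash
python3 - <<'E'
from h import *
st()
E
```

```text
t 11.9 p [ 0.5332 -0.2067  0.1629] yaw_y -56.19 tilt [0.0013 0.0004] F [-1.67  1.8   5.73] T [0.32 0.56 0.  ] op 17.3 q [-0.34  0.23  0.74  1.74 -0.17  1.23 -0.54]
```

Fully dropped: z fell 9 mm and it rests at about 7 N. Now clockwise, following down.

>>> {"api": "jog_arm", "payload": {
  "targets": [
    [0,0,0.003,0.04],
    [0,0,0.004,0.08],
    [0,0,0.005,0.11],
    [0,0,0.005,0.11]
  ]
}}

```text
t: 12.3
ee_pos: [0.5336, -0.2068, 0.1623]
tool_rot: [[0.915, 0.404, 0.002], [0.404, -0.915, 0.0], [0.002, 0.001, -1.0]]
force: [-1.3, 1.3, 6.0]
opening: 0.197
```

>>> {"api": "jog_arm", "payload": {
  "targets": [
    [-0.001,0,0.003,0.04],
    [-0.001,0,0.004,0.08],
    [-0.001,0,0.005,0.11],
    [-0.001,0,0.005,0.11]
  ]
}}

```text
t: 12.7
ee_pos: [0.5337, -0.2071, 0.1615]
tool_rot: [[0.971, 0.239, 0.003], [0.239, -0.971, 0.0], [0.003, 0.0, -1.0]]
force: [-1.6, 1.1, 6.0]
opening: 0.197
```

```bash
python3 - <<'E'
from h import *
st()
E
```

```text
t 12.7 p [ 0.5337 -0.2071  0.1615] yaw_y -76.18 tilt [0.0032 0.0004] F [-1.6   1.15  5.96] T [0.4  0.73 0.01] op 17.1 q [-0.39  0.24  0.8   1.74 -0.18  1.23 -0.87]
```

>>> {"api": "jog_arm", "payload": {
  "targets": [
    [-0.002,-0.002,0.003,0.04],
    [-0.002,-0.002,0.004,0.08],
    [-0.002,-0.002,0.005,0.11],
    [-0.002,-0.002,0.005,0.11]
  ]
}}

```text
t: 13.1
ee_pos: [0.5334, -0.207, 0.1607]
tool_rot: [[0.998, 0.067, 0.005], [0.067, -0.998, -0.0], [0.005, 0.0, -1.0]]
force: [-0.3, 0.7, 5.5]
opening: 0.195
```

>>> {"api": "jog_arm", "payload": {
  "targets": [
    [-0.001,-0.001,0.003,0.04],
    [-0.001,-0.001,0.004,0.08],
    [-0.001,-0.001,0.005,0.11],
    [-0.001,-0.001,0.005,0.11]
  ]
}}

```text
t: 13.5
ee_pos: [0.5336, -0.2072, 0.1598]
tool_rot: [[0.994, -0.105, 0.006], [-0.105, -0.994, -0.001], [0.006, 0.0, -1.0]]
force: [-0.4, -0.0, 5.4]
opening: 0.197
```

```bash
python3 - <<'E'
from h import *
st()
E
```

```text
t 13.5 p [ 0.5336 -0.2072  0.1598] yaw_y -96.05 tilt [ 0.0058 -0.0006] F [-0.42 -0.04  5.36] T [-0.04  0.36 -0.02] op 17.2 q [-0.43  0.25  0.85  1.75 -0.2   1.22 -1.2 ]
```

>>> {"api": "jog_arm", "payload": {
  "targets": [
    [-0.001,-0.001,0.003,0.04],
    [-0.001,-0.001,0.004,0.08],
    [-0.001,-0.001,0.005,0.11],
    [-0.001,-0.001,0.005,0.11]
  ]
}}

```text
t: 13.9
ee_pos: [0.5339, -0.2073, 0.159]
tool_rot: [[0.961, -0.275, 0.007], [-0.275, -0.961, -0.001], [0.007, -0.001, -1.0]]
force: [-0.7, 0.2, 5.3]
opening: 0.2
```

>>> {"api": "jog_arm", "payload": {
  "targets": [
    [-0.001,-0.001,0.003,0.04],
    [-0.001,-0.001,0.004,0.08],
    [-0.001,-0.001,0.005,0.11],
    [-0.001,-0.001,0.005,0.11]
  ]
}}

```text
t: 14.3
ee_pos: [0.5341, -0.2073, 0.1583]
tool_rot: [[0.9, -0.437, 0.008], [-0.437, -0.9, -0.001], [0.008, -0.002, -1.0]]
force: [-2.6, 1.5, 8.5]
opening: 0.196
```

```bash
python3 - <<'E'
from h import *
st()
E
```

```text
t 14.3 p [ 0.5341 -0.2073  0.1583] yaw_y -115.89 tilt [ 0.0082 -0.0015] F [-2.6   1.46  8.55] T [0.3  0.73 0.02] op 17.0 q [-0.48  0.27  0.91  1.76 -0.22  1.22 -1.53]
```

>>> {"api": "jog_arm", "payload": {
  "targets": [
    [-0.002,-0.001,0.002,0.03],
    [-0.002,-0.001,0.003,0.06],
    [-0.002,-0.001,0.003,0.06]
  ]
}}

```text
t: 14.6
ee_pos: [0.5341, -0.2072, 0.1583]
tool_rot: [[0.854, -0.52, 0.009], [-0.52, -0.854, -0.002], [0.009, -0.003, -1.0]]
force: [-1.9, 0.7, 8.7]
opening: 0.196
```

```bash
python3 - <<'E'
from h import *
st()
E
```

```text
t 14.6 p [ 0.5341 -0.2072  0.1583] yaw_y -121.3 tilt [ 0.0094 -0.0018] F [-1.94  0.69  8.67] T [0.21 0.69 0.05] op 17.0 q [-0.49  0.27  0.93  1.76 -0.23  1.22 -1.62]
```

z has stopped falling at 0.1583 m while the force stays up, so the rim has met the ceiling and the lid is home. I ease the load, open and retract.

>>> {"api": "jog_arm", "payload": {
  "targets": [
    [-0.001,0,-0.002,0],
    [-0.001,0,-0.002,0]
  ]
}}

```text
t: 14.8
ee_pos: [0.5337, -0.2071, 0.1588]
tool_rot: [[0.855, -0.519, 0.009], [-0.519, -0.855, -0.002], [0.009, -0.003, -1.0]]
force: [-0.1, 0.4, -0.4]
opening: 0.196
```

>>> {"api": "jog_arm", "payload": {
  "targets": [
    [0,0,0,0],
    [0,0,0,0],
    [0,0,0,0],
    [0,0,0,0]
  ],
  "hand": 45
}}

```text
t: 15.2
ee_pos: [0.5338, -0.2072, 0.1588]
tool_rot: [[0.855, -0.519, 0.009], [-0.519, -0.855, -0.002], [0.009, -0.003, -1.0]]
force: [0.8, 0.0, -0.7]
opening: 0.47
```

```bash
python3 - <<'E'
from h import *
st()
E
```

```text
t 15.2 p [ 0.5338 -0.2072  0.1588] yaw_y -121.24 tilt [ 0.0093 -0.002 ] F [ 0.76  0.04 -0.72] T [-0.05  0.14  0.02] op 40.9 q [-0.49  0.27  0.93  1.76 -0.23  1.22 -1.62]
```

>>> {"api": "jog_arm", "payload": {
  "targets": [
    [0,0,-0.03,0],
    [0,0,-0.09,0],
    [0,0,-0.18,0],
    [0,0,-0.28,0],
    [0,0,-0.38,0]
  ]
}}

```text
t: 15.7
ee_pos: [0.5325, -0.2071, 0.2746]
tool_rot: [[0.855, -0.519, 0.01], [-0.519, -0.855, -0.002], [0.009, -0.003, -1.0]]
force: [0.6, -0.5, -0.3]
opening: 0.518
```

>>> {"api": "jog_arm", "payload": {
  "targets": [
    [-0.08,0,0,0],
    [-0.18,0,0,0],
    [-0.25,0,0,0],
    [-0.25,0,0,0]
  ]
}}

```text
t: 16.1
ee_pos: [0.4671, -0.1674, 0.2748]
tool_rot: [[0.855, -0.518, 0.011], [-0.518, -0.855, 0.001], [0.009, -0.007, -1.0]]
force: [-0.8, 0.7, 0.9]
opening: 0.517
```

```bash
python3 - <<'E'
from h import *
st();import pickle
o={}
for n in("scene","wrist"):
    o[n]=d=get_image(n);cv2.imwrite(f"pics/{n}5.png",d["image"])
pickle.dump(o,open("o5.pkl","wb"))
s=cv2.imread("pics/scene5.png")[70:190,150:310]
w=cv2.imread("pics/wrist5.png")
cv2.imwrite("pics/z5.png",np.hstack([cv2.resize(s,(400,300)),cv2.resize(w,(400,300))]))
E
```

```text
t 16.1 p [ 0.4671 -0.1674  0.2748] yaw_y -121.2 tilt [0.0114 0.0009] F [-0.81  0.74  0.89] T [-0.03  0.2  -0.01] op 45.0 q [-0.69 -0.1   0.9   1.75  0.07  1.44 -1.92]
```

View pics/z5.png

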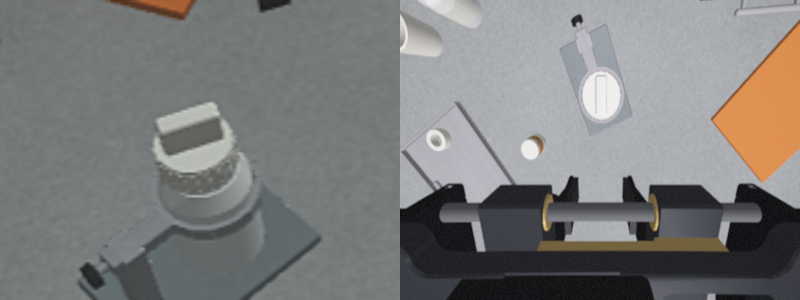

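```bash
python3 - <<'E'
import cv2,numpy as np
s=cv2.imread("pics/scene5.png")[100:160,200:260];w=cv2.imread("pics/wrist5.png")[90:165,284:359]
cv2.imwrite("pics/z6.png",np.hstack([cv2.resize(s,(400,400),interpolation=2),cv2.resize(w,(400,400),interpolation=2)]))
E
```

```text
(no output)
```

View pics/z6.png

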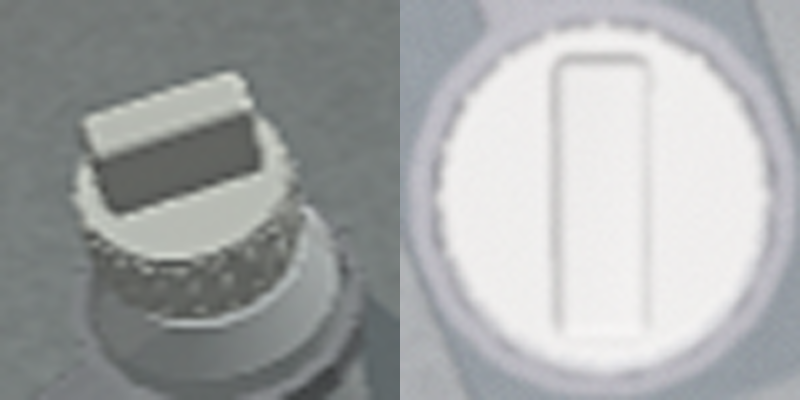

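```bash
python3 - <<'E'
from h import *
import pickle;o=pickle.load(open("o5.pkl","rb"));S,W=o["scene"],o["wrist"]
sp=np.array([(84,120),(238,72),(253,105),(100,155)]).mean(0)/6.667+[200,100]-.4
wc=np.array([(157,62),(250,62),(249,334),(155,334)])/5.333+[284,90]-.4
print("tri",tri([ray(S,sp),ray(W,wc.mean(0))]))
for z in(.185,.199):
    P=np.array([onz(W,c,z)[:2] for c in wc]);print(z,P.mean(0),[np.linalg.norm(P[i]-P[i-1]).round(4) for i in range(4)],np.degrees(np.arctan2(*(P[1]-P[2])[::-1])))
print("disc width",[np.linalg.norm(onz(W,((438-400)/5.333+284,127),z)-onz(W,((768-400)/5.333+284,127),z)).round(4) for z in(.155,.169)])
print("scene onz",onz(S,sp,.185),onz(S,sp,.19))
E
```

```text
tri [ 0.53201001 -0.20764886  0.18031154]
0.185 [ 0.53186597 -0.20761597] [np.float64(0.047), np.float64(0.0163), np.float64(0.047), np.float64(0.0173)] -30.770218985722384
0.199 [ 0.53193545 -0.20769171] [np.float64(0.0446), np.float64(0.0155), np.float64(0.0446), np.float64(0.0165)] -30.770218985722433
disc width [np.float64(0.0659), np.float64(0.0628)]
scene onz [ 0.53412632 -0.20408544  0.185     ] [ 0.53676238 -0.20056301  0.19      ]
```

```bash
python3 - <<'E'
from h import *
st();print(sign_off())
E
```

```text
t 16.2 p [ 0.4687 -0.1681  0.2747] yaw_y -121.22 tilt [ 0.0116 -0.0007] F [ 0.15  0.04 -0.18] T [-0.01  0.15 -0.06] op 45.0 q [-0.69 -0.09  0.9   1.75  0.07  1.44 -1.91]
the job is handed in; nothing more can be done
None
```

The lid is on the jar, screwed home and released, and I handed the job in at 16.2 s. No verdict came back.

- **Placing:** I set the lid on top of the thread with its bar in line with the bracket's arm, to within about 1°. It rested there at about 9 N.
- **Turning back:** It dropped after about 43° anticlockwise. The tool went down the expected 9 mm.
- **Screwing home:** I turned it about 65° clockwise, at which point it stopped going down. I then eased the load, opened the fingers and backed off. The highest force I read at the wrist was about 9 N.

**Last checks:**
- **Height by the tool:** The tool went down 13.5 mm in all from where the lid rested on the thread, against 14 mm nominal. The lid no longer sank over the last 5° of turning, which fits the rim having met the lid's ceiling.
- **Position and angle:** After release, the wrist view puts the lid about 1–2 mm from where I measured the jar's axis. The bar lies at −31°, as expected if it did not slip in the fingers. The tool was clear of everything.
- **Disagreement between cameras:** The scene camera differs from the wrist and top cameras by 5–7 mm. Two-view heights therefore come out low: 0.180 m for the bar's top against 0.185 m expected. I relied on the contact readings instead, so the cameras did not independently confirm the 1.2 mm height limit.
- **Other objects:** I never came near the tape roll, penlight or ointment jar, but I did not measure where they ended up.

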